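# Clip the hair clipper's snap hook to the eye on the grooming tray

## Robot

A 6-joint arm with a two-finger parallel gripper is mounted at the origin on the work surface. World frame = base frame: x ahead of the robot, y to its left, z up, the work surface at z = 0. Lengths are in mm, angles in rad, forces in N, time in s.
With the tool pointing down it reaches from about 350 to 775 mm from the base axis. Payload 7.3 kg.
Tool frame: the origin (TCP) lies on the centre line of the jaws, within the pads' length; the fingertips stand 11 mm ahead of it and the grasp point (between the pads) lies 8 mm behind it; z points along the fingers, y is the line along which they close (so a half turn about z gives the same grasp; the last joint's range is limited). The gripper opens to 92 mm and grips with 3 to 60 N. Pads are 19 mm wide; open, the fingers measure 130 mm over their backs; the gripper's body (75 mm by 190 mm) begins 47 mm behind the grasp point.
Start: joints at [-1.481, 0.342, 1.524, -0, 1.275, -0.146], TCP at [122.672, -510.485, 237.741] pointing down, gripper open.
Joint ranges: [-2.53, 2.53], [-0.77, 2.02], [0.04, 2.7], [-1, 4.14], [0.28, 2.66], [-3.11, 3.11]. Speed limits (rad/s): [2.57, 2.57, 3.14, 3.14, 3.14, 3.14].

## Interface

Orientations are given as [roll, pitch, yaw] about the fixed x, y, z axes, in that order (R = Rz(yaw) Ry(pitch) Rx(roll)).
In Python, from plant import bot gives the robot as it stands.
- The arm moves only by the tool step_arm, never from a script. Its argument "deltas" is a list of rows, each a list of 5 numbers: the opening, from 0 (shut) to 1 (fully open), then the shift along the tool's x, y, z each as a share of 0.5 m, from -1 to 1, then the turn about the tool's z as a share of pi/2 rad, from -1 to 1. In form: [[claw, x, y, z, turn], ...]. A call has 1 to 8 rows; each row shifts and turns the commanded pose from where the row before left it, along the tool's axes as they then stand; what a row does not reach is not made up. A row lasts 1/10 s, in which the tool goes at most 50 mm and 8.59 degrees, less where a joint would pass 70% of its speed; a pose out of reach is approached as far as the arm can. A call with a number of a shift or a turn outside -1 to 1 is refused whole. A call with a gripper value outside its range is refused whole. The fingers move at their own pace and stop on an object; the grip force is fixed at half the most. Time passes only in rows, so rows that do not move let the fingers close. It gives the time, the measured TCP pose, the force, the opening and the grip force at its end, in the units of the state.
- bot.get_obs(): the state, without advancing time (a new reading comes with each control period).
- bot.capture(name): name is "side" or "top" or "wrist"; returns (picture, depth): 384x512x3 uint8, red, green, blue; 384x512 float32, mm along the optical axis (not along the pixel's ray), 0 where there is no reading.
- bot.camera_params(name): a dict with "fov_y" (degrees; the focal length in pixels is half the picture's height over the tangent of half this angle, whatever the lens; pixels are square), "cx", "cy" (the principal point, pixels), "k1" (the pictures are not rectified: a ray, as slopes to the right and down, at radius r is drawn at 1 + k1 r^2 times it, then the intrinsics apply), "rvec" (rotation vector, rad) and "tvec" (3), from world to camera coordinates, as OpenCV has them. Camera axes: x right, y down, z forward; pixel columns grow to the right and rows downward; lengths in mm; the calibration is good to about 2 mm. A picture is of the moment at which its call begins: read the wrist's pose just before it. camera_params takes no time and is no camera call; for the wrist camera it gives the pose at the moment of the call.
- bot.close_job(): hands the job in; it is judged then, once.
The state is a dict: "time": time; "joint_positions": joint angles; "dq": joint speeds; "tau": joint torques, N m; "tool_pos": TCP position; "tcp_rot": TCP orientation; "contact_force": force on the tool from outside, world axes, zero at the start; "moment": the same for the moment, N m; "grip_width": finger opening in mm; "finger_force": force on a finger pad.
Only numpy, scipy, OpenCV 4.12 (cv2) and the standard library are available. Lean on these libraries where they do the work, as an engineer would, in place of code of your own. Each camera call takes 0.05 s, during which the arm holds its last target. There are 200 camera calls.

## Task

Make the hair clipper safe on the balcony wall: put it onto the steel tray and clip its snap hook onto one leg of the steel eye that stands there, by pressing the sprung gate against the leg until the leg is inside the hook and the gate has snapped shut behind it; leave the clipper lying flat on the tray. The glass jar and the white brush holder may be in the way: shift them if you need the room, without tipping it over, so that both still stand upright on the tray at the end. Do not disturb the comb or the potted plant.

Things in the scene. Friction and masses are not known exactly. Their poses are not given: they have to be found in the camera images.
- tray_floor (a point): Centre of the upper face of the steel tray's floor, 20 mm above the tiles. The tray measures 260 mm along this frame's x by 420 mm along its y outside; a 3 mm thick rim all round rises 12 mm above the floor. It sits on a turntable that is locked: it does not move. z is up.
- eye_leg_a (a point): On the axis of one leg of the eye, 19 mm above the tray floor. The eye is an upside-down U of steel fixed near the tray's middle: two upright legs 6 mm thick, axes 56 mm apart, joined by a top bar 65 mm high over all. x: the line from leg b to leg a; y: square to the U's plane; z up. Its foot plate is at most 3 mm high. Clip either leg, from either side.
- eye_leg_b (a point): The same point on the eye's other leg, same axes, 56 mm along -x from leg a.
- clipper_mid (a point): Centre of the silver hair clipper's body, half-way up. Body 110 mm long along x (blade end at -55, hook end at +55), 38 mm wide (y), 38 mm high (z up), about 0.25 kg, lying on its flat underside. A rigid snap hook on the +x end reaches to x = +112 mm. It starts on the tiles left or right of the tray, at any yaw.
- hook_mid (a point): Centre of the snap hook's inner space, 86 mm along +x from clipper_mid, same axes, 19 mm above the underside. The hook is a flat U of 7 mm steel bar in the x-y plane, 40 mm wide outside, 26 mm inside (y -13 to +13). Closed end: inner face at x = -20 mm, slanted inner corners. Its mouth faces +x, closed by the gate, a bar 4 mm thick, 7 mm high, at x = +23 mm.
- gate (a joint): Sprung gate: 0 shut, 1.35 rad fully swung inward (never outward). Pivot at x = +23, y = +13.5 mm of hook_mid; free end at y = -13 mm when shut. Spring 0.05 Nm shut, 0.10 Nm at 1.3 rad: a leg at y = -3 mm needs 3 to 8 N along x to press it in, and the gate snaps shut behind it once the leg's axis is beyond about x = -2 mm.
- jar_mid (a point): Centre, half-way up, of the glass jar with a metal twist cap (50 mm across, the top 16 mm): 56 mm in diameter, 70 mm high, about 0.22 kg; stands on the tray on one side of the eye.
- holder_mid (a point): Centre, half-way up, of the white ceramic brush holder, an empty round cup 58 mm in diameter at its rim, narrower at the foot, 70 mm high, about 0.2 kg; stands on the tray across the eye from the jar.
- comb_mid (a point): Centre of the rose-coloured comb, 170 mm long along y, 29 mm wide along x, 5 mm thick, lying flat on the tray along its far rim; z up.
- pot_mid (a point): Centre, 34 mm up, of a terracotta pot 84 mm in diameter, 68 mm high, with a small succulent up to 100 mm; on the tiles across the tray from the clipper.
Mind the look-alikes: they are no part of the job. What is shaped like the part that bears jar_mid but red or yellow is not meant.

How it is judged (in metres and radians):
At the end, for the whole second after the job is handed in: A leg of the eye is inside the snap hook, gate shut (under 0.12 rad); clipper flat on the tray (0.12 rad, centre 10 to 26 mm above its floor); jar and holder upright (0.12 rad) on the tray, centres within 115 mm (x) and 195 mm (y) of its middle; comb and pot moved under 15 mm (((x of eye_leg_a in the frame of hook_mid between -0.019 and 0.019 m and y of eye_leg_a in the frame of hook_mid between -0.0125 and 0.0125 m) or (x of eye_leg_b in the frame of hook_mid between -0.019 and 0.019 m and y of eye_leg_b in the frame of hook_mid between -0.0125 and 0.0125 m)) and value of joint gate below 0.12 rad and z of clipper_mid in the frame of tray_floor between 0.01 and 0.026 m and angle between each of clipper_mid, jar_mid, holder_mid's own z axis and vertical below 0.12 rad and x of clipper_mid in the frame of tray_floor between -0.13 and 0.13 m and y of clipper_mid in the frame of tray_floor between -0.21 and 0.21 m and x of jar_mid in the frame of tray_floor between -0.115 and 0.115 m and y of jar_mid in the frame of tray_floor between -0.195 and 0.195 m and z of jar_mid in the frame of tray_floor between 0.025 and 0.045 m and x of holder_mid in the frame of tray_floor between -0.115 and 0.115 m and y of holder_mid in the frame of tray_floor between -0.195 and 0.195 m and z of holder_mid in the frame of tray_floor between 0.025 and 0.045 m); the robot touches nothing.
It fails at once if the comb is disturbed (moved more than 15 mm) (distance of comb_mid from where it was at the start of the episode above 0.015 m).
It fails at once if the potted plant is disturbed (moved more than 15 mm) (distance of pot_mid from where it was at the start of the episode above 0.015 m).
It fails at once if the jar is tipped (more than 0.6 rad) (angle between jar_mid's own z axis and vertical above 0.6 rad).
It fails at once if the brush holder is tipped (more than 0.6 rad) (angle between holder_mid's own z axis and vertical above 0.6 rad).
It also fails if it takes over 62 s, if anything falls off the work surface, if the arm or the gripper's body presses on something with over 40 N, if the wrist force passes 120 N, or if a joint passes its speed limit or range.

## Working session

There is one attempt and no reset: what is moved stays moved. The work goes in short steps, Python scripts to look and compute and a tool call to move; the robot and the scene stay as the last step left them, time stands still between calls to the robot, and variables do not carry over. Pictures are saved under pics/ and viewed, at most 10 in all, crops included, and the job is handed in when it is done.

Besides the shell and the picture viewer there is one more tool, called by a JSON object that holds its "method" and its "body", one argument or row to a line. step_arm: Moves the arm, as the interface text tells. Shift numbers are shares of 0.5 m and turn numbers shares of pi/2 rad, none past 1 either way. Its arguments: {"type":"object","properties":{"deltas":{"type":"array","items":{"type":"array","items":{"type":"number","minimum":-1,"maximum":1}}}},"required":["deltas"]}

```bash
mkdir -p pics
cat > h.py <<'E'
import numpy as np,cv2
from plant import bot
def cam(n):
    p=bot.camera_params(n);R=cv2.Rodrigues(np.array(p['rvec'],float))[0];t=np.array(p['tvec'],float).ravel()
    f=192/np.tan(np.radians(p['fov_y'])/2);K=np.array([[f,0,p['cx']],[0,f,p['cy']],[0,0,1]])
    return K,np.array([p['k1'],0,0,0,0.]),R,t
def px(n,pts,z=None,d=None,C=None):
    "pixels -> world on plane z or with depth d"
    K,D,R,t=C or cam(n)
    u=cv2.undistortPoints(np.array(pts,float).reshape(-1,1,2),K,D).reshape(-1,2)
    r=np.c_[u,np.ones(len(u))]
    if d is not None: return (r*np.array(d).reshape(-1,1)-t)@R
    o=-R.T@t; w=r@R
    return o+w*((z-o[2])/w[:,2])[:,None]
def proj(n,P,C=None):
    K,D,R,t=C or cam(n)
    return cv2.projectPoints(np.array(P,float).reshape(-1,1,3),cv2.Rodrigues(R)[0],t,K,D)[0].reshape(-1,2)
def snap(n,name):
    C=cam(n);i,d=bot.capture(n);cv2.imwrite(f'pics/{name}.png',i[:,:,::-1]);np.savez(f'pics/{name}.npz',i=i,d=d,K=C[0],D=C[1],R=C[2],t=C[3]);return i,d,C
def load(name):
    z=np.load(f'pics/{name}.npz');return z['i'],z['d'],(z['K'],z['D'],z['R'],z['t'])
E
python3 - <<'E'
from h import *
for n in('top','side'):
    i,d,C=snap(n,n+'0'); print(n,-C[2].T@C[3],C[2][2])
a=cv2.imread('pics/top0.png');cv2.imwrite('pics/top0b.png',cv2.resize(a,(800,600),interpolation=2))
print({k:np.round(v,3) for k,v in bot.get_obs().items()})
E
```

```text
top [ 449.81606083  -48.79195605 1245.74338763] [ 0.10346383 -0.00621019 -0.99461383]
side [-228.67205696  857.49481064  855.74153975] [ 0.57252836 -0.61998917 -0.53649297]
{'time': np.float64(0.1), 'joint_positions': array([-1.481,  0.343,  1.525, -0.   ,  1.275, -0.146]), 'dq': array([-0.001, -0.   , -0.002,  0.001,  0.001, -0.   ]), 'tau': array([ 2.0000e-03, -4.3201e+01, -2.4469e+01,  7.2000e-02,  5.3000e-02,
       -0.0000e+00]), 'tool_pos': array([ 122.648, -510.126,  237.138]), 'tcp_rot': array([-3.14 , -0.   ,  0.236]), 'contact_force': array([-0.373, -0.466,  0.008]), 'moment': array([-0.01 ,  0.014,  0.03 ]), 'finger_force': np.float64(0.0), 'grip_width': np.float64(91.84)}
```

View pics/top0b.png

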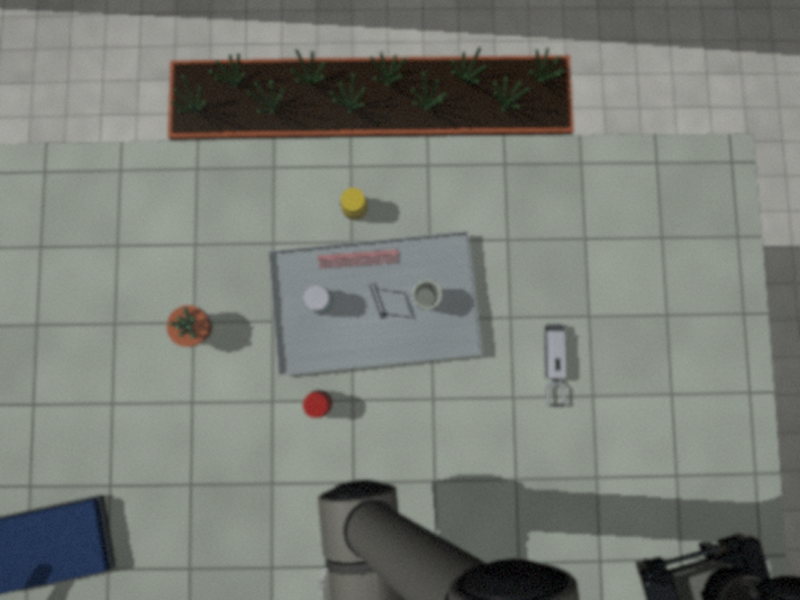

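View pics/side0.png

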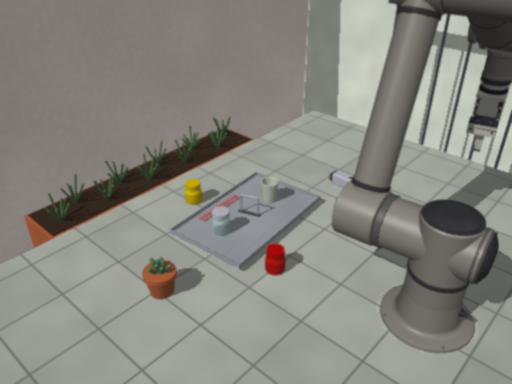

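The top view shows the tray with corners near (272,252), (467,235), (492,356), (288,374) in the 800x600 image. The jar is at (316,298), the eye around (380,300), the holder at (427,294) and the clipper at (555,352) with its hook pointing down the image. I'll enlarge this area.

Run:
```python
from h import *
i,d,C=load('top0')
a=i[145:270,168:375,::-1]
cv2.imwrite('pics/c1.png',cv2.resize(a,None,fx=3.8,fy=3.8,interpolation=2))
g=lambda P,z:px('top',np.array(P)/1.5625,z,C=C).round(1)
print('tray',g([(272,252),(467,235),(492,356),(288,374)],32))
print('jar',g([(316,298)],90),'holder',g([(427,294)],90),'clip',g([(555,328),(556,378),(560,404)],38))
print('pot',g([(189,326)],68),'red,yel',g([(317,404),(353,202)],70))
```

```text
tray [[ 688.8  207.7   32. ]
 [ 718.4 -200.    32. ]
 [ 465.3 -244.1   32. ]
 [ 435.5  173.6   32. ]]
jar [[584.  108.2  90. ]] holder [[ 588.4 -110.5   90. ]] clip [[ 520.2 -374.6   38. ]
 [ 418.3 -372.3   38. ]
 [ 365.8 -378.2   38. ]]
pot [[534.3 365.5  68. ]] red,yel [[376.4 109.5  70. ]
 [782.1  35.2  70. ]]
```

View pics/c1.png

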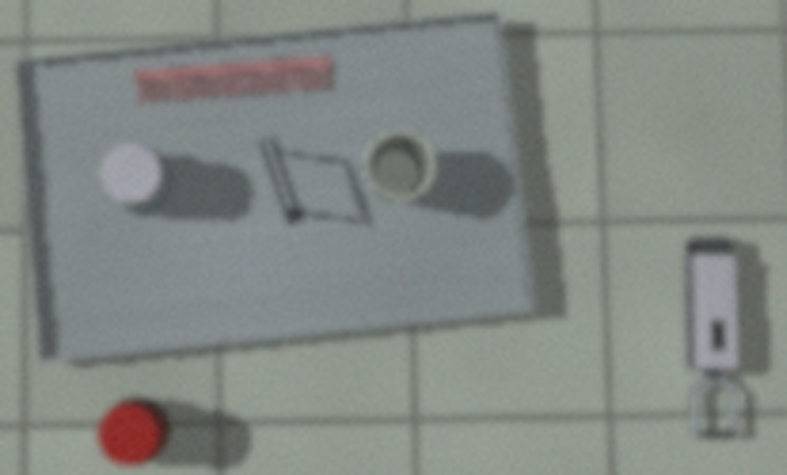

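The crop shows the eye bar/foot from (270,143) to (293,215), with its shadow to the right. It also shows the holder at (400,165), the jar cap at (130,173), and the clipper at about (713,310) with the hook toward the robot. Plan: grasp the clipper with tool yaw π, and bring it to the near leg from the front-right, which leaves jar and holder where they are. First I'll go above the clipper.

{"method": "step_arm", "body": {
  "deltas": [
    [1,0.0925,-0.0132,0,0],
    [1,0.0925,-0.0132,0,0],
    [1,0.0925,-0.0132,0,0],
    [1,0.0925,-0.0132,0,0],
    [1,0.0925,-0.0132,0,0],
    [1,0.0925,-0.0132,0,0],
    [1,0.0925,-0.0132,0,0],
    [1,0.0925,-0.0132,0,0]
  ]
}}

```text
time: 0.9
tool_pos: [471.6, -371.5, 237.3]
tcp_rot: [-3.141, 0.001, 0.236]
contact_force: [0.3, -0.4, -0.0]
grip_width: 92.1
finger_force: 0.0
```

{"method": "step_arm", "body": {
  "deltas": [
    [1,0,0,0,-0.095],
    [1,0,0,0,-0.095],
    [1,0,0,0,-0.095],
    [1,0,0,0,-0.095],
    [1,0,0,0,-0.095],
    [1,0,0,0,-0.095],
    [1,0,0,0,-0.095],
    [1,0,0,0,-0.095]
  ]
}}

```text
time: 1.7
tool_pos: [469.9, -372.5, 237.2]
tcp_rot: [-3.141, -0.001, 1.436]
contact_force: [0.8, 0.6, -0.0]
grip_width: 91.6
finger_force: 0.0
```

{"method": "step_arm", "body": {
  "deltas": [
    [1,0,0,0,-0.095],
    [1,0,0,0,-0.095],
    [1,0,0,0,-0.095],
    [1,0,0,0,-0.095],
    [1,0,0,0,-0.095],
    [1,0,0,0,-0.095],
    [1,0,0,0,-0.095],
    [1,0,0,0,-0.095]
  ]
}}

```text
time: 2.5
tool_pos: [469.9, -372.5, 237.2]
tcp_rot: [3.141, -0.001, 2.63]
contact_force: [-0.8, 0.4, 0.6]
grip_width: 91.6
finger_force: 0.0
```

{"method": "step_arm", "body": {
  "deltas": [
    [1,0,0,0,-0.095],
    [1,0,0,0,-0.095],
    [1,0,0,0,-0.095],
    [1,0,0,0,-0.05],
    [1,0,0,0,0]
  ]
}}

```text
time: 3.0
tool_pos: [470.0, -372.6, 237.3]
tcp_rot: [3.141, -0.001, -3.133]
contact_force: [0.2, -0.3, -0.4]
grip_width: 91.7
finger_force: 0.0
```

Run:
```python
from h import *
o=bot.get_obs();print(o['time'],o['tool_pos'],o['tcp_rot'],o['joint_positions'].round(2))
i,d,C=snap('wrist','w1');print(-C[2].T@C[3],C[2][2])
```

```text
3.0 [ 469.95877133 -372.56356639  237.25760354] [ 3.14098968e+00 -6.57964180e-04 -3.13299177e+00] [-0.8   0.48  1.31 -0.    1.35 -2.38]
[ 397.54803034 -373.94962899  385.94695756] [ 0.26661177  0.00228308 -0.9638013 ]
```

View pics/w1.png

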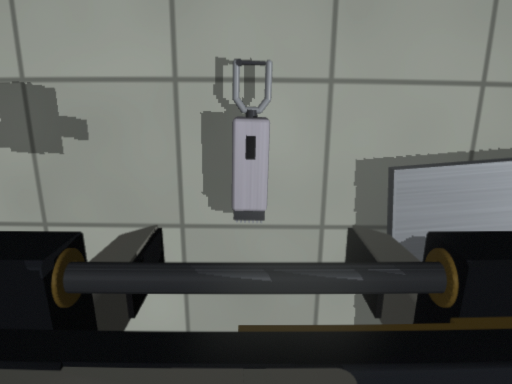

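The wrist view shows the clipper: top face hook end at (233,119)–(269,119), blade end at (234,219)–(265,219), and gate at (238,62)–(270,63).

Run:
```python
from h import *
i,d,C=load('w1')
P=px('w',[(233,119),(269,119),(234,219),(265,219)],38,C=C);print(P.round(1))
G=px('w',[(238,62),(270,63)],19,C=C);print(G.round(1))
h=P[:2].mean(0);b=P[2:].mean(0);g=G.mean(0)
for a,c in((h,b),(g,b)):
  v=(a-c)[:2];print(np.hypot(*v),np.degrees(np.arctan2(v[1],v[0])),c+(a-c)*.5)
```

```text
[[ 419.1 -395.1   38. ]
 [ 418.9 -359.2   38. ]
 [ 525.  -395.    38. ]
 [ 524.8 -361.5   38. ]]
[[ 363.5 -390.8   19. ]
 [ 364.2 -358.4   19. ]]
105.900719707002 179.42454271610438 [ 471.95529358 -377.70639169   38.        ]
161.1066333795441 178.71071547780747 [ 444.37005939 -376.42571757   28.5       ]
```

{"method": "step_arm", "body": {
  "deltas": [
    [1,-0.004,-0.01,0.08,0.017],
    [1,0,0,0.08,0],
    [1,0,0,0.08,0],
    [1,0,0,0.08,0],
    [1,0,0,0.07,0],
    [1,0,0,0.03,0],
    [1,0,0,0.014,0],
    [1,0,0,0,0]
  ]
}}

```text
time: 3.85
tool_pos: [471.9, -377.5, 20.0]
tcp_rot: [3.141, -0.001, 3.122]
contact_force: [0.9, 1.2, -0.4]
grip_width: 91.6
finger_force: 0.0
```

{"method": "step_arm", "body": {
  "deltas": [
    [0,0,0,0,0],
    [0,0,0,0,0],
    [0,0,0,0,0],
    [0,0,0,0,0],
    [0,0,0,0,0],
    [0,0,0,0,0],
    [0,0,0,0,0],
    [0,0,0,0,0]
  ]
}}

```text
time: 4.65
tool_pos: [472.1, -377.7, 20.8]
tcp_rot: [-3.142, -0.0, 3.123]
contact_force: [-0.3, -0.3, -0.4]
grip_width: 38.2
finger_force: 30.0
```

Gripped (38.2 mm). The jar side has more room at the front-left, so I'll carry the clipper there and turn it to a yaw of about -60°.

{"method": "step_arm", "body": {
  "deltas": [
    [0,0,0,-0.06,0],
    [0,0,0,-0.06,0],
    [0,0,0,-0.06,0],
    [0,0,0,-0.06,0],
    [0,0,0.08,0,0],
    [0,0,0.08,0,0],
    [0,0,0.08,0,0],
    [0,0,0.08,0,0]
  ]
}}

```text
time: 5.45
tool_pos: [474.6, -216.1, 140.4]
tcp_rot: [3.141, -0.001, 3.122]
contact_force: [0.8, 0.2, -1.7]
grip_width: 38.0
finger_force: 30.0
```

{"method": "step_arm", "body": {
  "deltas": [
    [0,0,0.08,0,0],
    [0,0,0.08,0,0],
    [0,0,0.08,0,0],
    [0,0,0.08,0,0],
    [0,0,0.08,0,0],
    [0,0,0.08,0,0],
    [0,0,0.08,0,0],
    [0,0,0.08,0,0]
  ]
}}

```text
time: 6.25
tool_pos: [480.7, 103.8, 140.5]
tcp_rot: [-3.141, -0.0, 3.123]
contact_force: [1.7, -0.3, -1.6]
grip_width: 37.7
finger_force: 30.0
```

{"method": "step_arm", "body": {
  "deltas": [
    [0,0,0,0,0.095],
    [0,0,0,0,0.095],
    [0,0,0,0,0.095],
    [0,0,0,0,0.095],
    [0,0,0,0,0.095],
    [0,0,0,0,0.095],
    [0,0,0,0,0.095],
    [0,0,0,0,0.095]
  ]
}}

```text
time: 7.05
tool_pos: [480.8, 102.2, 140.4]
tcp_rot: [-3.141, -0.0, 1.923]
contact_force: [1.0, -0.0, -2.3]
grip_width: 37.6
finger_force: 30.0
```

{"method": "step_arm", "body": {
  "deltas": [
    [0,0,0,0,0.095],
    [0,0,0,0,0.095],
    [0,0,0,0,0.095],
    [0,0,0,0,0.095],
    [0,0,0,0,0.095],
    [0,0,0,0,0.095],
    [0,0,0,0,0.095],
    [0,0,0,0,0.095]
  ]
}}

```text
time: 7.85
tool_pos: [480.7, 102.2, 140.4]
tcp_rot: [-3.141, 0.001, 0.729]
contact_force: [0.9, -0.9, -2.1]
grip_width: 37.8
finger_force: 30.0
```

{"method": "step_arm", "body": {
  "deltas": [
    [0,0,0,0,0.095],
    [0,0,0,0,0.095],
    [0,0,0,0,0.095],
    [0,0,0,0,0.095],
    [0,0,0,0,0.095],
    [0,0,0,0,0.095],
    [0,0,0,0,0.095],
    [0,0,0,0,0.095]
  ]
}}

```text
time: 8.65
tool_pos: [480.8, 102.2, 140.4]
tcp_rot: [3.141, 0.001, -0.465]
contact_force: [0.5, -1.1, -1.0]
grip_width: 37.7
finger_force: 30.0
```

{"method": "step_arm", "body": {
  "deltas": [
    [0,0,0,0,0.095],
    [0,0,0,0,0.095],
    [0,0,0,0,0.095],
    [0,0,0,0,0.095],
    [0,0,0,0,0]
  ]
}}

```text
time: 9.15
tool_pos: [480.8, 102.2, 140.4]
tcp_rot: [3.141, 0.0, -1.057]
contact_force: [-0.4, 0.3, -1.9]
grip_width: 37.8
finger_force: 30.0
```

Run:
```python
from h import *
o=bot.get_obs();print(o['time'],o['tool_pos'],o['tcp_rot'],o['joint_positions'].round(2))
i,d,C=snap('wrist','w2');print(-C[2].T@C[3],C[2][2])
```

```text
9.15 [480.75993892 102.2085131  140.39234222] [ 3.14079699e+00  3.22226381e-04 -1.05675066e+00] [ 0.05  0.39  1.75 -0.    1.    2.68]
[515.41121589  39.05042801 289.03343498] [-0.13130323  0.23182955 -0.96385399]
```

View pics/w2.png

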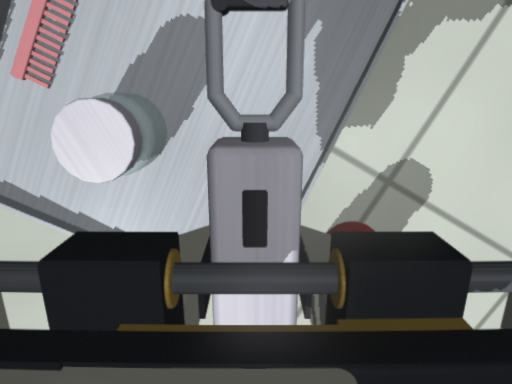

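The wrist view shows the clipper held straight, with the hook at (255,60), the jar cap at (93,140) and the comb at the top left. The eye lies beyond the upper edge. I'll compute where a higher pose would show it.

Run:
```python
from h import *
i,d,C=load('w2');T=load('top0')[2]
q=lambda x,y:(168+x/3.8,145+y/3.8)
for z in(22,85):print(z,px('t',[q(270,143),q(293,215),q(263,143),q(288,215)],z,C=T).round(0))
m=np.array([np.cos(-1.057),np.sin(-1.057),0])
K,D,R,t=C; o=-R.T@t
P=[(548,-20,25),(548,-20,85),(600,0,25),(600,0,85)]
for up,f in((150,0),(200,0),(250,0),(150,40),(200,40),(200,-40)):
  c=o+m*f+[0,0,up]; print(up,f,proj('w',P,C=(K,D,R,-R@c)).round(0).tolist())
g=np.array([480.8,102.2,139])+m*109; print('gate',proj('w',[g],C=C))
# jar
print('jar',px('w',[(93,140)],90,C=C))
```

```text
22 [[617.  -3.  22.]
 [554. -22.  22.]
 [617.   3.  22.]
 [554. -17.  22.]]
85 [[608.  -5.  85.]
 [549. -23.  85.]
 [608.   1.  85.]
 [549. -19.  85.]]
150 0 [[255.0, 35.0], [255.0, 24.0], [205.0, 27.0], [197.0, 15.0]]
200 0 [[255.0, 42.0], [255.0, 33.0], [211.0, 35.0], [204.0, 26.0]]
250 0 [[255.0, 47.0], [255.0, 41.0], [215.0, 41.0], [210.0, 34.0]]
150 40 [[255.0, 72.0], [255.0, 68.0], [207.0, 65.0], [198.0, 59.0]]
200 40 [[255.0, 75.0], [255.0, 72.0], [212.0, 68.0], [205.0, 64.0]]
200 -40 [[255.0, 7.0], [255.0, -7.0], [210.0, 0.0], [203.0, -15.0]]
gate [[251.9657872    1.35439198]]
jar [[585.73605064 106.17096494  90.        ]]
```

{"method": "step_arm", "body": {
  "deltas": [
    [0,0,0,-0.08,0],
    [0,0,0,-0.08,0],
    [0,0.04,0.03,-0.07,0],
    [0,0.04,0.03,-0.07,0],
    [0,0.04,0.03,0,0],
    [0,0,0,0,0],
    [0,0,0,0,0]
  ]
}}

```text
time: 9.9
tool_pos: [471.2, 27.7, 290.4]
tcp_rot: [3.141, 0.001, -1.054]
contact_force: [0.2, -0.4, -2.5]
grip_width: 37.6
finger_force: 30.0
```

Run:
```python
from h import *
o=bot.get_obs();print(o['time'],o['tool_pos'],o['tcp_rot'])
i,d,C=snap('wrist','w3')
cv2.imwrite('pics/w3b.png',cv2.resize(i[0:170,60:310,::-1],None,fx=3.2,fy=3.2,interpolation=2))
```

```text
9.9 [471.17578053  27.69316238 290.38174157] [ 3.14113374e+00  6.67989642e-04 -1.05399092e+00]
```

View pics/w3b.png

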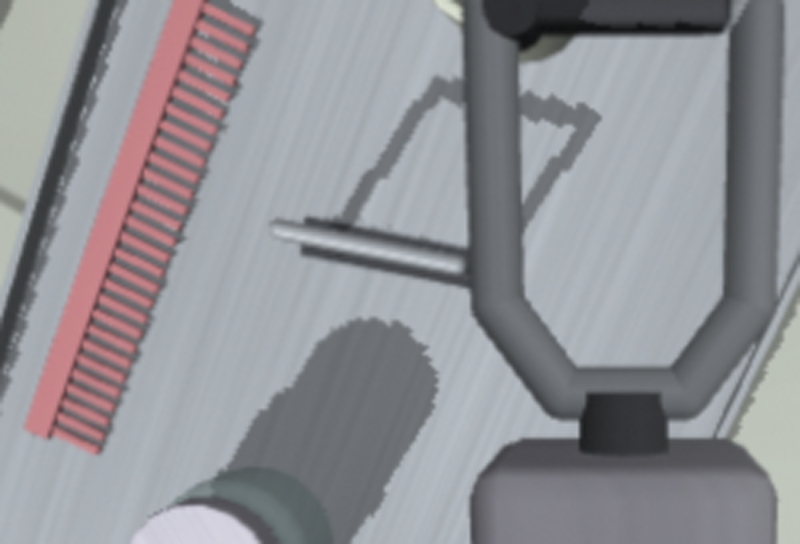

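The crop shows the eye's top bar from (272,230) at the far leg to about (468,264) at the near leg beside the hook bar. The gate pivot is on the left.

Run:
```python
from h import *
i,d,C=load('w3')
q=lambda x,y:(60+x/3.2,x*0+y/3.2)
P=px('w',[q(272,229),q(330,238),q(400,250),q(467,263)],82,C=C);print(P.round(1))
for x,y in((330,238),(400,250)):
  c,r=q(x,y);print(px('w',[(c,r)],d=[d[int(round(r)),int(round(c))]],C=C).round(1))
v=P[2]-P[0];v/=np.linalg.norm(v);n=P[0]+59*v
print('len',np.linalg.norm(P[3]-P[0]),'far',P[0]+3*v,'near',n,np.degrees(np.arctan2(v[1],v[0])))
# clipper check: hook inner tips / gate in tool frame
o=np.array([471.2,27.7]);m=np.array([np.cos(-1.054),np.sin(-1.054)]);l=np.array([-m[1],m[0]])
H=px('w',[q(730,15),q(505,15),q(480,440),q(772,440)],290.4,C=C)[:,:2]-o
print(np.c_[H@m,H@l].round(1))
for z in (281,):
  H=px('w',[q(493,200),q(752,200)],z,C=C)[:,:2]-o;print(np.c_[H@m,H@l].round(1))
```

```text
[[612.7  -3.2  82. ]
 [595.7  -9.6  82. ]
 [575.1 -17.1  82. ]
 [555.1 -23.9  82. ]]
[[594.5  -9.9  86.9]]
[[573.8 -17.4  88.4]]
len 61.270373926274196 far [609.91453288  -4.21266147  82.        ] near [557.37482905 -23.59253562  82.        ] -159.75292376987576
[[107.4 -14.3]
 [107.5  13.5]
 [ 55.   18.3]
 [ 55.  -21.2]]
[[ 86.6  16.6]
 [ 86.6 -18.7]]
```

Near leg is at about (557,-24). I'll move to the pre-contact pose, 40 mm short of it, and descend.

{"method": "step_arm", "body": {
  "deltas": [
    [0,-0.039,-0.054,0,0],
    [0,-0.039,-0.054,0,0],
    [0,0,0,0.08,0],
    [0,0,0,0.09,0],
    [0,0,0,0.09,0],
    [0,0,0,0.09,0],
    [0,0,0,0.06,0],
    [0,0,0,0.03,0]
  ]
}}

```text
time: 10.75
tool_pos: [496.9, 89.4, 67.0]
tcp_rot: [3.136, 0.003, -1.053]
contact_force: [0.1, 0.0, -1.3]
grip_width: 38.1
finger_force: 30.0
```

{"method": "step_arm", "body": {
  "deltas": [
    [0,0,0,0.03,0],
    [0,0,0,0.015,0],
    [0,0,0,0.005,0],
    [0,0,0,0,0],
    [0,0,0,0,0]
  ]
}}

```text
time: 11.25
tool_pos: [499.7, 88.6, 46.3]
tcp_rot: [-3.141, -0.001, -1.055]
contact_force: [0.6, -0.3, -1.9]
grip_width: 37.7
finger_force: 30.0
```

Run:
```python
from h import *
o=bot.get_obs();print(o['time'],o['tool_pos'],o['tcp_rot'],o['contact_force'])
i,d,C=snap('wrist','w4');j=snap('side','s4')
a=cv2.resize(i[0:150,130:380,::-1],(800,480),interpolation=2)
cv2.imwrite('pics/w4b.png',a)
p=proj('s',[(557,-24,39)],C=j[2])[0];print(p)
x,y=map(int,p);cv2.imwrite('pics/s4b.png',cv2.resize(j[0][y-50:y+50,x-65:x+65,::-1],None,fx=6,fy=6,interpolation=2))
o=o['tool_pos'][:2];L=np.array([557.4,-23.6])-o;m=np.array([np.cos(-1.054),np.sin(-1.054)]);print(L@m,L@[-m[1],m[0]])
```

```text
11.25 [499.72863147  88.57985746  46.30671971] [-3.14056931e+00 -6.10285417e-04 -1.05488613e+00] [ 0.62738988 -0.25576599 -1.89006932]
[259.10859773 209.88516508]
126.02517684862035 -5.287907656375995
```

View pics/s4b.png

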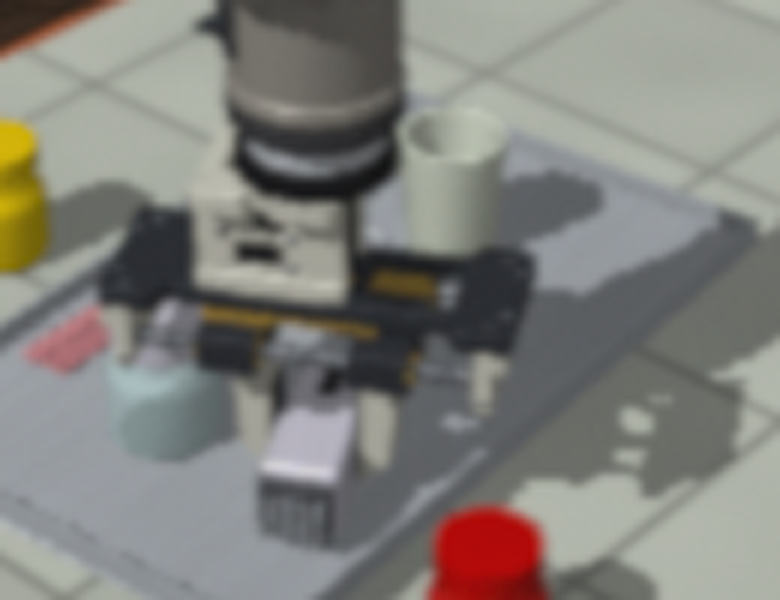

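The side view shows the clipper level over the tray, clear of the jar at (170,400) and the holder at (450,180). The leg is hidden by the gripper. I'll lower a little and advance slowly, watching the force.

{"method": "step_arm", "body": {
  "deltas": [
    [0,0,0.0026,0.008,0],
    [0,0.012,0,0,0],
    [0,0.01,0,0,0],
    [0,0.01,0,0,0],
    [0,0,0,0,0]
  ]
}}

```text
time: 11.85
tool_pos: [506.2, 73.5, 41.7]
tcp_rot: [3.142, 0.0, -1.056]
contact_force: [-1.0, 4.4, -1.2]
grip_width: 37.8
finger_force: 30.0
```

{"method": "step_arm", "body": {
  "deltas": [
    [0,0.01,0,0,0],
    [0,0.01,0,0,0],
    [0,0,0,0,0]
  ]
}}

```text
time: 12.15
tool_pos: [511.0, 65.2, 41.5]
tcp_rot: [-3.142, 0.001, -1.056]
contact_force: [-0.5, 4.4, -2.8]
grip_width: 37.8
finger_force: 30.0
```

```bash
cat >> h.py <<'E'
def st():
    o=bot.get_obs();m=np.array([np.cos(-1.055),np.sin(-1.055)]);l=np.array([-m[1],m[0]])
    L=np.array([557.4,-23.6])-o['tool_pos'][:2];F=o['contact_force'];print(o['time'],o['tool_pos'].round(1),'leg',(L@m-86).round(1),(L@l+1).round(1),'Fm,Fl,Fz',F[:2]@m,F[:2]@l,F[2],o['tcp_rot'])
E
python3 -c "from h import *;st()"
```

```text
12.15 [511.   65.2  41.5] leg 14.2 -2.4 Fm,Fl,Fz -4.088809727287898 1.7915308356819404 -2.783559629456526 [-3.14157480e+00  5.61525458e-04 -1.05567584e+00]
```

The force is 4 N, so the gate is swinging in as expected. Continuing 22 mm.

{"method": "step_arm", "body": {
  "deltas": [
    [0,0.01,0,0,0],
    [0,0.01,0,0,0],
    [0,0.01,0,0,0],
    [0,0,0,0,0]
  ]
}}

```text
time: 12.55
tool_pos: [519.1, 51.2, 41.9]
tcp_rot: [-3.141, -0.001, -1.056]
contact_force: [0.2, -0.2, -1.8]
grip_width: 37.7
finger_force: 30.0
```

{"method": "step_arm", "body": {
  "deltas": [
    [0,0.008,0,0,0],
    [0,0.006,0,0,0],
    [0,0,0,0,0],
    [0,0,0,0,0]
  ]
}}

```text
time: 12.95
tool_pos: [521.8, 45.8, 41.7]
tcp_rot: [3.142, -0.0, -1.056]
contact_force: [-0.3, 0.7, -1.1]
grip_width: 37.9
finger_force: 30.0
```

Run:
```python
from h import *
st()
i,d,C=snap('wrist','w5')
cv2.imwrite('pics/w5b.png',cv2.resize(i[0:150,130:380,::-1],(800,480),interpolation=2))
```

```text
12.95 [521.8  45.8  41.7] leg -8.0 -2.3 Fm,Fl,Fz -0.7538072393227511 0.06080959297421445 -1.1473795669729618 [ 3.14150829e+00 -1.08926865e-04 -1.05569272e+00]
```

View pics/w5b.png

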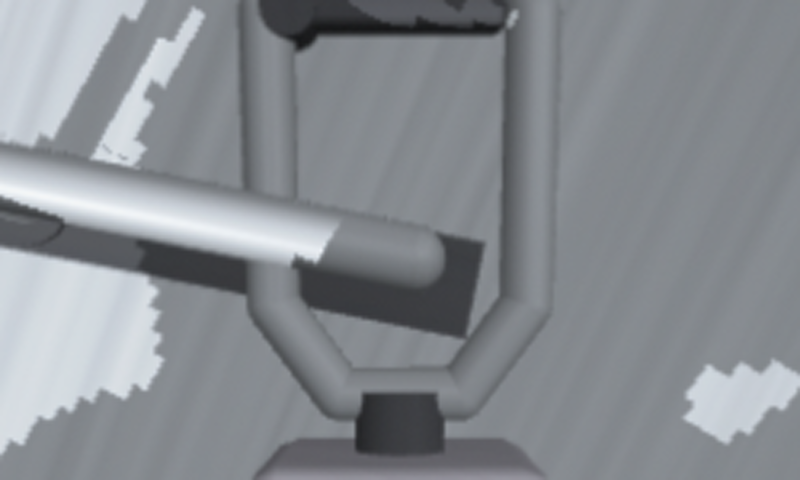

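The wrist view shows the eye's leg (420,255) inside the hook with the gate shut across the top at (390,15). I'll lower, release with a partial opening to keep clear of the jar, and rise.

{"method": "step_arm", "body": {
  "deltas": [
    [0,0,0,0.001,0],
    [0,0,0,0.001,0],
    [0,0,0,0,0],
    [0.55,0,0,0,0],
    [0.55,0,0,0,0],
    [0.55,0,0,0,0],
    [0.55,0,0,0,0],
    [0.55,0,0,0,0]
  ]
}}

```text
time: 13.8
tool_pos: [521.9, 45.9, 40.7]
tcp_rot: [-3.142, -0.0, -1.055]
contact_force: [-0.1, -0.5, -0.2]
grip_width: 50.8
finger_force: 0.0
```

{"method": "step_arm", "body": {
  "deltas": [
    [0.55,0,0,-0.02,0],
    [0.55,0,0,-0.04,0],
    [0.55,0,0,-0.08,0],
    [0.55,0,0,-0.09,0],
    [0.55,-0.04,0,-0.08,0],
    [0.55,-0.08,0,0,0],
    [0.55,0,0,0,0],
    [0.55,0,0,0,0]
  ]
}}

```text
time: 14.6
tool_pos: [492.0, 98.6, 196.4]
tcp_rot: [-3.141, -0.001, -1.054]
contact_force: [-0.0, -0.5, -0.2]
grip_width: 50.3
finger_force: 0.0
```

Run:
```python
from h import *
st()
i,d,C=snap('wrist','w6')
j,_,T=snap('top','t6')
cv2.imwrite('pics/w6b.png',np.hstack([i[:,:,::-1][0:300,56:456],cv2.resize(j[140:250,160:320,::-1],(400,300))[:, :]]))
```

```text
14.6 [492.   98.6 196.4] leg 52.5 -2.4 Fm,Fl,Fz 0.39620429709254906 -0.23915430188270345 -0.19509851477470916 [-3.14094638e+00 -7.85635486e-04 -1.05358097e+00]
```

View pics/w6b.png

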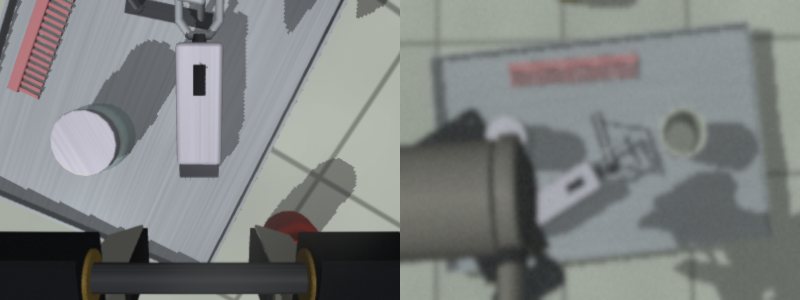

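The wrist view shows the clipper lying flat inside the rim with its hook on the leg. The jar, holder and comb stand as before, and the gripper is clear.

```bash
python3 -c "
from plant import bot
print(bot.close_job())"
```

```text
the job is handed in; nothing more can be done
None
```

The clipper is flat on the tray, its hook clipped onto the near leg of the eye with the gate shut. The jar, holder, comb and pot were left where they stood, and the job is handed in; no verdict came back.

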